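# Nudge the pot back onto its cooking zone and turn that zone up

## Task

The lidded pot has slipped off the middle of its cooking zone on the two-zone hob: push it by its side with the fingertips, without lifting it or taking it by its knob or handles, until it stands wholly inside the printed ring. Then put a fingertip on the low dial on that same zone's side (left dial for the left zone) and turn it clockwise by friction until it clicks in with its pointer at the long mark, straight away from you. Leave the skillet, the other dial and the salt shaker alone.

Things in the scene. Friction and masses are not known exactly. Their poses are not given: they have to be found in the camera images.
- hob: Portable double hob, fixed: aluminium tray with a flat dark glass deck, 290 (x) x 610 (y) mm; deck surface 56 mm above the worktop. Origin: centre of its underside; x points to its back (away from the robot at yaw 0), y to its left, z up. Its yaw varies by 0.08 rad. Wall cabinets hang 0.49 m above the worktop beyond x = 0.6 m: come in low from the front.
- zone_left (a point): Centre of the left cooking zone, on the deck: a white ring printed flat on the glass, inner radius 80 mm. In the hob's frame at x +10, y +180 mm.
- zone_right (a point): Centre of the right cooking zone, same ring. In the hob's frame at x +10, y -180 mm.
- pot: Steel pot with a lid, round, 140 mm in diameter with straight sides to 64 mm height and a slightly domed lid up to 76 mm, 0.84 kg give or take 40 percent, loose, standing on one of the two zones 30 to 50 mm off its centre, mostly towards the hob's outer end. Origin: centre of its underside; z up. It slides on the glass when pushed low on its side (about 4 to 12 N).
- pot_knob: The black knob on the pot's lid (lid and knob are fixed to the pot), 32 mm wide, from 74 to 94 mm above the pot's underside on its axis. Origin = the pot's. Not to be touched.
- pot_handles: The pot's two loop handles, 53 mm wide, at 50 mm height, reaching 93 mm from its axis on its +x and -x sides (towards the hob's back and front, give or take 0.3 rad). Origin = the pot's. Not to be touched.
- skillet: Cast-iron skillet, 196 mm across the rim, 42 mm high, handle along its +x reaching 203 mm from its centre towards the back; loose, on the other zone. Origin: centre of its underside.
- salt: Salt shaker, 44 mm wide, 90 mm high, loose, standing on the deck behind the dials, between the zones. Origin: centre of its underside.
- dial_left (a joint): Turn of the left dial in rad, growing clockwise seen from above. Detents (a sprung ball between pins) every 30 degrees: 0 (dot, pointer to the hob's left), 0.524, 1.047, 1.571 (the long mark: pointer to the hob's back, away from the robot), 2.094, 2.618, 3.142. Starts at 0.524 or 1.047. Passing a detent takes about 0.04 N m; let go between two, it snaps into the nearer one.
- dial_right (a joint): Turn of the right dial, the same as the left.
- dial_left_center (a point): Centre of the left dial's face, on its axis: a flat grey metal disc 68 mm wide, knurled (friction about 1), let into the glass so that its face stands 3.5 mm above the deck. Too low to pinch: a fingertip pressed down on it (8 to 20 N) 15 to 25 mm from the axis rubs it round; it does not sink. In the hob's frame at x -75, y +58, z 59.5 mm; it serves the left zone.
- dial_right_center (a point): Centre of the face of the right dial, the same as the left; in the hob's frame at x -75, y -58, z 59.5 mm; it serves the right zone.
- dial_left_pointer (a point): The white pointer line on the left dial: its point 30 mm from the axis; turns with the dial.
- dial_right_pointer (a point): The white pointer line on the right dial, the same.
Not all that is in view belongs to the job. What is shaped like the salt but purple is not meant.

How it is judged:
On the way, in this order (a step that is already met when the one before it is completed fails the run):
1. the pot stands inside the ring of its zone ((horizontal distance between pot and zone_left below 0.01 m or horizontal distance between pot and zone_right below 0.01 m) and linear speed of pot below 0.02 m/s), for 0.2 s.
2. the dial of the pot's zone has clicked in at the long mark (((horizontal distance between pot and zone_left below 0.01 m and value of joint dial_left between 1.45079 and 1.6908 rad and distance of dial_right_pointer from where it was at the start of the episode below 0.006 m) or (horizontal distance between pot and zone_right below 0.01 m and value of joint dial_right between 1.45079 and 1.6908 rad and distance of dial_left_pointer from where it was at the start of the episode below 0.006 m))), for 0.3 s.
At the end, for the whole second after the job is handed in: Pot upright at rest on the deck within 10 mm of the centre of its zone (inside the ring); that zone's dial resting at the long mark (1.571 within 0.12 rad); other dial's pointer within 6 mm of its start, skillet within 12 mm, salt shaker upright within 20 mm (((horizontal distance between pot and zone_left below 0.01 m and value of joint dial_left between 1.45079 and 1.6908 rad and distance of dial_right_pointer from where it was at the start of the episode below 0.006 m) or (horizontal distance between pot and zone_right below 0.01 m and value of joint dial_right between 1.45079 and 1.6908 rad and distance of dial_left_pointer from where it was at the start of the episode below 0.006 m)) and linear speed of pot below 0.01 m/s and angle between pot's own z axis and vertical below 0.05 rad and z of pot in the frame of hob below 0.06 m and distance of skillet from where it was at the start of the episode below 0.012 m and angle between salt's own z axis and vertical below 0.2 rad and distance of salt from where it was at the start of the episode below 0.02 m and velocity of joint dial_left between -0.05 and 0.05 rad/s and velocity of joint dial_right between -0.05 and 0.05 rad/s); the robot touches nothing.
It fails at once if the pot is lifted or tipped (z of pot in the frame of hob above 0.064 m or angle between pot's own z axis and vertical above 0.15 rad).
It fails at once if the pot is taken by its knob or handles (contact force between any of the arm, the fingers and pot_knob above 2 N or contact force between any of the arm, the fingers and pot_handles above 2 N).
It fails at once if the skillet is shifted (distance of skillet from where it was at the start of the episode above 0.02 m).
It fails at once if the other dial is turned ((horizontal distance between pot and zone_left below 0.08 m and distance of dial_right_pointer from where it was at the start of the episode above 0.012 m) or (horizontal distance between pot and zone_right below 0.08 m and distance of dial_left_pointer from where it was at the start of the episode above 0.012 m)).
It fails at once if the salt shaker is knocked over (angle between salt's own z axis and vertical above 0.5 rad).
It also fails if it takes over 61 s, if anything falls off the work surface, if the arm or the gripper's body presses on something with over 40 N, if the wrist force passes 120 N, or if a joint passes its speed limit or range.

## Robot

A 7-joint arm with a two-finger parallel gripper is mounted at the origin on a cart in front of the work surface, level with it; the furniture and walls round the work are solid. World frame = base frame: x ahead of the robot, y to its left, z up, the work surface at z = 0. Lengths are in m, angles in rad, forces in N, time in s.
With the tool pointing down it reaches from about 0.35 to 0.9 m from the base axis. Payload 19.9 kg.
Tool frame: the origin (TCP) lies midway between the tips of the shut fingers; the grasp point (between the pads) lies 19 mm behind it; z points along the fingers, y is the line along which they close (so a half turn about z gives the same grasp; the last joint's range is limited). The gripper opens to 94 mm and grips with 3 to 60 N. Pads are 16 mm wide; open, the fingers measure 119 mm over their backs; the gripper's body (75 mm by 177 mm) begins 78 mm behind the grasp point.
Start: joints at [1.065, 0.417, -0.01, 1.614, 0.005, 1.111, -0.053], TCP at [0.28, -0.559, 0.205] pointing down, gripper open.
Joint ranges: [-2.81, 2.81], [-0.39, 2.02], [-1.27, 1.25], [0.06, 2.57], [-1.19, 4.33], [0.19, 2], [-2.82, 2.82]. Speed limits (rad/s): [1.89, 1.89, 2.39, 2.39, 3.01, 3.01, 3.01].

## Interface

Orientations are given as a rotation vector (axis times angle).
In Python, from plant import manip gives the robot as it stands.
- The arm moves only by the tool arm_command, never from a script. Its argument "deltas" is a list of rows, each an object with "gripper": the finger opening in mm, from 0 to 94; "dp": the shift along the tool's x, y, z in units of 30 mm (1.0 is 30 mm), a list of three; "spin": the turn about the tool's z in units of 6 degrees (1.0 is 6 degrees). In form: [{"gripper": gripper, "dp": [dx, dy, dz], "spin": spin}, ...]. A call has 1 to 10 rows; each row shifts and turns the commanded pose from where the row before left it, along the tool's axes as they then stand; what a row does not reach is not made up. A row lasts 1/12 s, in which the tool goes at most 41.7 mm and 7.16 degrees, less where a joint would pass 70% of its speed; a pose out of reach is approached as far as the arm can. A call is refused whole if a number of a shift passes 1 or a number of a turn 1, either way. A call with a gripper value outside its range is refused whole. The fingers move at their own pace and stop on an object; "force" is the grip in N (left out, the last holds). Time passes only in rows, so rows that do not move let the fingers close. It gives the time, the measured TCP pose, the force, the opening and the grip force at its end, in the units of the state.
- manip.sense(): the state, without advancing time (a new reading comes with each control period).
- manip.camera(name): name is "side" or "top"; returns the picture (384x512x3 uint8, blue, green, red); there is no depth.
- manip.get_calibration(name): a dict with "vertical_fov" (degrees; the focal length in pixels is half the picture's height over the tangent of half this angle, whatever the lens; pixels are square), "cx", "cy" (the principal point, pixels), "dist_coeffs" ([k1, k2, p1, p2, k3] as OpenCV has them; the pictures are not rectified), "eye" and "attitude" of the camera in the world. Camera axes: x right, y up, looking along -z (the intrinsics and any distortion apply to the point x, -y, -z); pixel columns grow to the right and rows downward; lengths in m; the calibration is good to about 2 mm. A picture is of the moment at which its call begins. get_calibration takes no time and is no camera call.
- manip.hand_in(): hands the job in; it is judged then, once.
The state is a dict: "t": time; "qpos": joint angles; "qvel": joint speeds; "joint_efforts": joint torques, N m; "tool_pos": TCP position; "orientation": TCP orientation; "force": force on the tool from outside, world axes, zero at the start; "moment": the same for the moment, N m; "finger_gap": finger opening in m; "grip_force": force on a finger pad.
Only numpy, scipy, OpenCV 4.12 (cv2) and the standard library are available. Lean on these libraries where they do the work, as an engineer would, in place of code of your own. Each camera call takes 0.05 s, during which the arm holds its last target. There are 200 camera calls.

## Working session

There is one attempt and no reset: what is moved stays moved. The work goes in short steps, Python scripts to look and compute and a tool call to move; the robot and the scene stay as the last step left them, time stands still between calls to the robot, and variables do not carry over. Pictures are saved under pics/ and viewed, at most 10 in all, crops included, and the job is handed in when it is done.

Besides the shell and the picture viewer there is one more tool, called after "Request:" by a JSON object that holds its "name" and its "arguments", one argument or row to a line. arm_command: Moves the arm, as the interface text tells. Its arguments: {"type":"object","properties":{"deltas":{"type":"array","items":{"type":"object","properties":{"gripper":{"type":"number"},"dp":{"type":"array","items":{"type":"number"}},"spin":{"type":"number"}}}},"force":{"type":"number"}},"required":["deltas"]}

```bash
mkdir -p pics; ls; python3 - <<'E'
from plant import manip
import cv2
for n in("top","side"):
    cv2.imwrite(f"pics/{n}0.png",manip.camera(n)); print(manip.get_calibration(n))
s=manip.sense();print(s)
E
```

```text
pics
{'vertical_fov': 43.83638754602188, 'cx': 250.48490256249528, 'cy': 191.6702774145474, 'dist_coeffs': array([-0.02935315,  0.        ,  0.        ,  0.        ,  0.        ]), 'eye': array([ 0.4348712 , -0.08780082,  1.25142597]), 'attitude': array([ 0.08214773, -0.05992211, -1.5611674 ])}
{'vertical_fov': 54.34333920377612, 'cx': 255.0146090000885, 'cy': 197.1821112968193, 'dist_coeffs': array([-0.07124274,  0.        ,  0.        ,  0.        ,  0.        ]), 'eye': array([0.59540849, 0.78430698, 0.69711563]), 'attitude': array([0.04809665, 1.38038615, 2.71416694])}
{'t': 0.1, 'qpos': array([ 1.06552016,  0.4178971 , -0.01030211,  1.61407579,  0.00472291,
        1.11072295, -0.0530138 ]), 'qvel': array([-1.53160820e-03, -8.82846283e-04, -1.02630749e-03, -1.61640449e-03,
        1.85547985e-04,  8.43226244e-04, -8.86169592e-05]), 'joint_efforts': array([ 1.13389873e-03, -8.52576256e+01,  6.39612302e-01, -4.26696503e+01,
       -4.88906319e-02,  1.63932057e-02,  3.23103677e-05]), 'tool_pos': array([ 0.2794175 , -0.5586959 ,  0.20491464]), 'orientation': array([-3.05650956e+00, -7.21756935e-01,  5.49547480e-04]), 'force': array([0.35389383, 0.78122823, 0.36356508]), 'moment': array([ 0.05256484, -0.04532065, -0.02373361]), 'grip_force': 0.0, 'finger_gap': 0.09395086982798506}
```

View pics/top0.png

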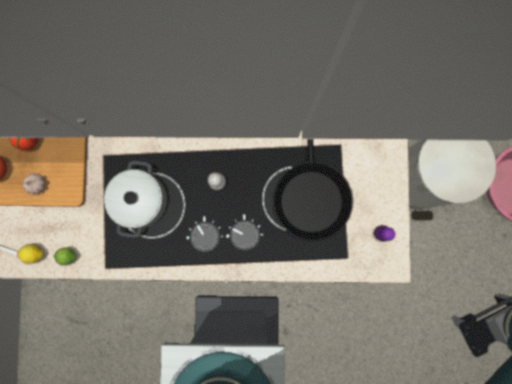

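View pics/side0.png

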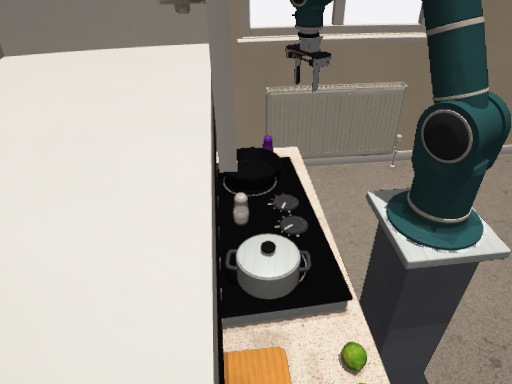

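The top view shows the pot at (134,198) on the left zone, whose ring is centred near (155,205), so the left dial at (204,236) is the one to turn. The right dial (244,234), the skillet (313,200) and the salt (216,181) stay put. The purple shaker at (384,233) is a decoy. Next is a close crop.

```bash
cat > h.py <<'E'
import numpy as np,cv2
from scipy.spatial.transform import Rotation as R
from plant import manip
def K(c):
    f=192/np.tan(np.radians(c["vertical_fov"])/2)
    return np.array([[f,0,c["cx"]],[0,f,c["cy"]],[0,0,1.]])
def p2w(n,uv,z):
    c=manip.get_calibration(n)
    q=cv2.undistortPoints(np.array(uv,float).reshape(-1,1,2),K(c),c["dist_coeffs"]).reshape(-1,2)
    d=np.c_[q[:,0],-q[:,1],-np.ones(len(q))]@R.from_rotvec(c["attitude"]).as_matrix().T
    e=c["eye"]; return e+d*((z-e[2])/d[:,2])[:,None]
def w2p(n,P):
    c=manip.get_calibration(n)
    q=(np.atleast_2d(P)-c["eye"])@R.from_rotvec(c["attitude"]).as_matrix()
    return cv2.projectPoints(q*[1,-1,-1],np.zeros(3),np.zeros(3),K(c),c["dist_coeffs"])[0].reshape(-1,2)
E
python3 - <<'E'
from h import *
im=cv2.imread("pics/top0.png")
cv2.imwrite("pics/c1.png",cv2.resize(im[140:275,98:263],None,fx=4.4,fy=4.4,interpolation=cv2.INTER_CUBIC))
print(p2w("top",[(104,155),(342,146),(348,257),(105,268)],.056))
print(p2w("top",[(204,236),(244,234)],.0595))
E
```

```text
[[ 0.63439607  0.3043388   0.056     ]
 [ 0.66138947 -0.30126867  0.056     ]
 [ 0.38241532 -0.31391303  0.056     ]
 [ 0.3490084   0.29145528  0.056     ]]
[[ 0.43120876  0.04443319  0.0595    ]
 [ 0.43710487 -0.05522589  0.0595    ]]
```

View pics/c1.png

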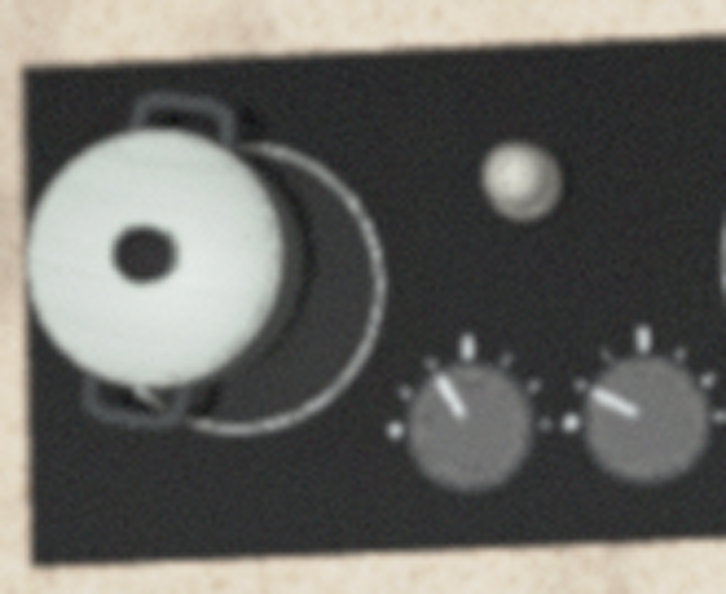

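```bash
cat >> h.py <<'E'
def c2p(x,y): return (x/4.4+98-.5+.11, y/4.4+140-.5+.11)
E
python3 - <<'E'
from h import *
from scipy.optimize import least_squares
im=cv2.imread("pics/top0.png")
C=p2w("top",[c2p(24,68),c2p(33,565),(341.5,146),(347.5,257.5)],.056)[:,:2]
L=np.array([(145,305),(-145,305),(145,-305),(-145,-305)])/1e3
f=lambda p:(np.c_[L[:,0]*np.cos(p[2])-L[:,1]*np.sin(p[2])+p[0],L[:,0]*np.sin(p[2])+L[:,1]*np.cos(p[2])+p[1]]-C).ravel()
r=least_squares(f,[.5,0,0]);p=r.x;print(p,r.fun.round(4))
T=lambda x,y,z:[p[0]+x*np.cos(p[2])-y*np.sin(p[2]),p[1]+x*np.sin(p[2])+y*np.cos(p[2]),z]
inv=lambda w:(np.array(w)[:2]-p[:2])@np.array([[np.cos(p[2]),-np.sin(p[2])],[np.sin(p[2]),np.cos(p[2])]])
d=p2w("top",[c2p(470,427),c2p(646,420)],.0595);print("dials w",d,[inv(w) for w in d])
ds=p2w("side",[(293,226),(285,202)],.0595);print("dials side",ds,[inv(w) for w in ds])
z=p2w("top",[c2p(242,290)],.056);print("ring",z,inv(z[0]),T(.01,.18,.056))
# pot: lid rim edges at z=.056+.064
e=p2w("top",[c2p(28,256),c2p(283,256),c2p(155,128),c2p(155,386)],.12);print("pot rim",e,e[:2].mean(0),e[2:].mean(0))
k=p2w("top",[c2p(144,253)],.15);print("knob",k,inv(k[0]))
k=p2w("side",[(268,245)],.15);print("knob side",k,inv(k[0]))
big=cv2.resize(im[140:275,98:350],None,fx=3.1,fy=3.1,interpolation=cv2.INTER_CUBIC)
def poly(P,c): cv2.polylines(big,[(((w2p("top",P)-[97.5,139.5])*3.1).astype(int)).reshape(-1,1,2)],True,c,1)
a=np.linspace(0,2*np.pi,40)
for s in(1,-1):
    poly([T(.01+.08*np.cos(t),s*.18+.08*np.sin(t),.056) for t in a],(0,255,0))
    poly([T(-.075+.034*np.cos(t),s*.058+.034*np.sin(t),.0595) for t in a],(0,0,255))
poly([T(x,y,.056) for x,y in L[[0,1,3,2]]],(255,255,0))
cv2.imwrite("pics/c2.png",big)
E
```

```text
[ 0.50643356 -0.00368619  0.04916354] [ 0.0021  0.0013 -0.0023  0.0026  0.0049 -0.0012 -0.0046 -0.0028]
dials w [[ 0.42959221  0.04333598  0.0595    ]
 [ 0.4344743  -0.05631883  0.0595    ]] [array([-0.07443766,  0.05074163]), array([-0.07445887, -0.0490327 ])]
dials side [[ 0.43218371  0.05317412  0.0595    ]
 [ 0.43579988 -0.05249219  0.0595    ]] [array([-0.0713658 ,  0.06044052]), array([-0.07294684, -0.04527583])]
ring [[0.50639359 0.17592842 0.056     ]] [0.00878702 0.17939955] [np.float64(0.5075755999291633), np.float64(0.17658775599925447), 0.056]
pot rim [[0.52008276 0.27950814 0.12      ]
 [0.5212237  0.13995787 0.12      ]
 [0.59078557 0.21208171 0.12      ]
 [0.45020987 0.20768085 0.12      ]] [0.52065323 0.20973301 0.12      ] [0.52049772 0.20988128 0.12      ]
knob [[0.51992299 0.20787353 0.15      ]] [0.02386997 0.21064118]
knob side [[0.51882152 0.21139805 0.15      ]] [0.02294304 0.21421557]
```

View pics/c2.png

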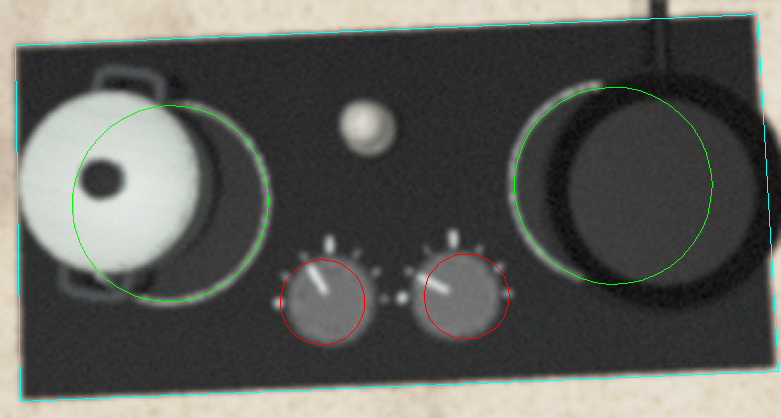

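The model overlay fits: the rings match within about 2 mm, and the pot centre comes to (0.520, 0.210). The dials sit about ±50 mm off centre in both pictures, not ±58 mm, so I'll use the image. The left dial's pointer is two clicks from the dot, so it needs +30°. The plan is to cradle the pot from the back-left with half-open fingers and push it along (-0.39, -0.92). I'll spin the tool first.

Request:
{"name": "arm_command", "arguments": {
  "deltas": [
    {"gripper": 70, "dp": [0, 0, 0], "spin": -1},
    {"gripper": 70, "dp": [0, 0, 0], "spin": -1},
    {"gripper": 70, "dp": [0, 0, 0], "spin": -1},
    {"gripper": 70, "dp": [0, 0, 0], "spin": -1},
    {"gripper": 70, "dp": [0, 0, 0], "spin": -1},
    {"gripper": 70, "dp": [0, 0, 0], "spin": -1},
    {"gripper": 70, "dp": [0, 0, 0], "spin": -0.73},
    {"gripper": 70, "dp": [0, 0, 0], "spin": 0}
  ]
}}

```text
t: 0.77
tool_pos: [0.2794, -0.5588, 0.2051]
orientation: [-2.616, -1.738, -0.0]
force: [-0.1, -0.1, 0.6]
finger_gap: 0.0701
grip_force: 0.0
```

```bash
cat >> h.py <<'E'
def go(*pts):
    s=manip.sense();M=R.from_rotvec(s["orientation"]).as_matrix();p=s["tool_pos"]
    print("t",s["t"],"pos",p.round(4),"xyaw",np.degrees(np.arctan2(M[1,0],M[0,0])).round(1),"tilt",M[:,2].round(3),"F",s["force"].round(1),"gap",s["finger_gap"].round(3),"q",s["qpos"].round(2))
    for q in pts:
        d=(np.array(q)-p)@M/.03; n=int(np.ceil(abs(d).max()/.98)); print(q,"units",d.round(2),"rows",n,"each",(d/max(n,1)).round(3)); p=np.array(q)
E
python3 -c "
from h import *
go((.40,-.25,.205),(.42,0,.205),(.43,.36,.205),(.47,.36,.08),(.557,.296,.08))"
```

```text
Traceback (most recent call last):
  File "h.py", line 19, in go
    print("t",s["t"],"pos",p.round(4),"xyaw",np.degrees(np.arctan2(M[1,0],M[0,0])).round(1),"tilt",M[:,2].round(3),"F",s["force"].round(1),"gap",s["finger_gap"].round(3),"q",s["qpos"].round(2))
                                                                                                                                                 ^^^^^^^^^^^^^^^^^^^^^
AttributeError: 'float' object has no attribute 'round'
```

```bash
sed -i 's/s\["finger_gap"\].round(3)/round(s["finger_gap"],3)/' h.py
python3 -c "
from h import *
go((.40,-.25,.205),(.42,0,.205),(.43,.36,.205),(.47,.36,.08),(.557,.296,.08))"
```

```text
t 0.7667 pos [ 0.2794 -0.5588  0.2051] xyaw 67.2 tilt [-0.     0.001 -1.   ] F [-0.1 -0.1  0.6] gap 0.07 q [ 1.17  0.42 -0.15  1.61  0.07  1.11  0.61]
(0.4, -0.25, 0.205) units [ 1.105e+01 -2.900e-01  1.000e-02] rows 12 each [ 0.921 -0.024  0.001]
(0.42, 0, 0.205) units [ 7.94 -2.62  0.01] rows 9 each [ 0.882 -0.291  0.001]
(0.43, 0.36, 0.205) units [ 1.119e+01 -4.350e+00  1.000e-02] rows 12 each [ 0.932 -0.362  0.001]
(0.47, 0.36, 0.08) units [0.51 1.23 4.17] rows 5 each [0.103 0.246 0.833]
(0.557, 0.296, 0.08) units [-0.84  3.5  -0.  ] rows 4 each [-0.21   0.875 -0.001]
```

Request:
{"name": "arm_command", "arguments": {
  "deltas": [
    {"gripper": 70, "dp": [0.92, -0.02, 0], "spin": 0},
    {"gripper": 70, "dp": [0.92, -0.02, 0], "spin": 0},
    {"gripper": 70, "dp": [0.92, -0.02, 0], "spin": 0},
    {"gripper": 70, "dp": [0.92, -0.02, 0], "spin": 0},
    {"gripper": 70, "dp": [0.92, -0.02, 0], "spin": 0},
    {"gripper": 70, "dp": [0.92, -0.02, 0], "spin": 0},
    {"gripper": 70, "dp": [0.92, -0.02, 0], "spin": 0},
    {"gripper": 70, "dp": [0.92, -0.02, 0], "spin": 0},
    {"gripper": 70, "dp": [0.92, -0.02, 0], "spin": 0},
    {"gripper": 70, "dp": [0.92, -0.02, 0], "spin": 0}
  ]
}}

```text
t: 1.6
tool_pos: [0.3823, -0.3013, 0.2054]
orientation: [-2.623, -1.728, 0.0]
force: [-0.2, 0.1, 0.5]
finger_gap: 0.0698
grip_force: 0.0
```

Request:
{"name": "arm_command", "arguments": {
  "deltas": [
    {"gripper": 70, "dp": [0.92, -0.02, 0], "spin": 0},
    {"gripper": 70, "dp": [0.92, -0.02, 0], "spin": 0},
    {"gripper": 70, "dp": [0.88, -0.29, 0], "spin": 0},
    {"gripper": 70, "dp": [0.88, -0.29, 0], "spin": 0},
    {"gripper": 70, "dp": [0.88, -0.29, 0], "spin": 0},
    {"gripper": 70, "dp": [0.88, -0.29, 0], "spin": 0},
    {"gripper": 70, "dp": [0.88, -0.29, 0], "spin": 0},
    {"gripper": 70, "dp": [0.88, -0.29, 0], "spin": 0},
    {"gripper": 70, "dp": [0.88, -0.29, 0], "spin": 0},
    {"gripper": 70, "dp": [0.88, -0.29, 0], "spin": 0}
  ]
}}

```text
t: 2.43
tool_pos: [0.421, -0.0285, 0.2055]
orientation: [2.623, 1.728, 0.0]
force: [0.5, 0.8, 0.7]
finger_gap: 0.0702
grip_force: 0.0
```

Request:
{"name": "arm_command", "arguments": {
  "deltas": [
    {"gripper": 70, "dp": [0.88, -0.29, 0], "spin": 0},
    {"gripper": 70, "dp": [0.93, -0.36, 0], "spin": 0},
    {"gripper": 70, "dp": [0.93, -0.36, 0], "spin": 0},
    {"gripper": 70, "dp": [0.93, -0.36, 0], "spin": 0},
    {"gripper": 70, "dp": [0.93, -0.36, 0], "spin": 0},
    {"gripper": 70, "dp": [0.93, -0.36, 0], "spin": 0},
    {"gripper": 70, "dp": [0.93, -0.36, 0], "spin": 0},
    {"gripper": 70, "dp": [0.93, -0.36, 0], "spin": 0},
    {"gripper": 70, "dp": [0.93, -0.36, 0], "spin": 0}
  ]
}}

```text
t: 3.18
tool_pos: [0.4312, 0.2385, 0.2054]
orientation: [-2.624, -1.728, 0.0]
force: [0.4, -0.2, 0.6]
finger_gap: 0.0697
grip_force: 0.0
```

```bash
python3 -c "
from h import *
go((.43,.36,.205),(.47,.36,.08),(.557,.296,.08))"
```

```text
t 3.1833 pos [0.4312 0.2385 0.2054] xyaw 66.7 tilt [-0. -0. -1.] F [ 0.4 -0.2  0.6] gap 0.07 q [ 0.09  0.25 -0.75  1.92  0.2   1.05 -1.15]
(0.43, 0.36, 0.205) units [ 3.71 -1.64  0.01] rows 4 each [ 0.926 -0.409  0.003]
(0.47, 0.36, 0.08) units [0.53 1.23 4.17] rows 5 each [0.105 0.245 0.833]
(0.557, 0.296, 0.08) units [-0.82  3.51 -0.  ] rows 4 each [-0.204  0.877 -0.   ]
```

Request:
{"name": "arm_command", "arguments": {
  "deltas": [
    {"gripper": 70, "dp": [0.93, -0.41, 0], "spin": 0},
    {"gripper": 70, "dp": [0.93, -0.41, 0], "spin": 0},
    {"gripper": 70, "dp": [0.93, -0.41, 0], "spin": 0},
    {"gripper": 70, "dp": [0.93, -0.41, 0], "spin": 0},
    {"gripper": 70, "dp": [0.1, 0.24, 0.83], "spin": 0},
    {"gripper": 70, "dp": [0.1, 0.24, 0.83], "spin": 0},
    {"gripper": 70, "dp": [0.1, 0.24, 0.83], "spin": 0},
    {"gripper": 70, "dp": [0.1, 0.24, 0.83], "spin": 0},
    {"gripper": 70, "dp": [0.1, 0.24, 0.83], "spin": 0},
    {"gripper": 70, "dp": [0, 0, 0], "spin": 0}
  ]
}}

```text
t: 4.02
tool_pos: [0.4682, 0.3567, 0.0765]
orientation: [2.624, 1.727, -0.009]
force: [-0.7, 0.2, -1.3]
finger_gap: 0.07
grip_force: 0.0
```

```bash
python3 -c "
from h import *
go((.557,.296,.078),(.5505,.2805,.078),(.533,.239,.078))"
```

```text
t 4.0167 pos [0.4682 0.3567 0.0765] xyaw 66.7 tilt [-0.005 -0.004 -1.   ] F [-0.7  0.2 -1.3] gap 0.07 q [-0.21  0.6  -0.66  1.79  0.45  0.92 -1.47]
(0.557, 0.296, 0.078) units [-0.69  3.52 -0.06] rows 4 each [-0.173  0.879 -0.014]
(0.5505, 0.2805, 0.078) units [-0.56  0.01  0.  ] rows 1 each [-0.56   0.005  0.003]
(0.533, 0.239, 0.078) units [-1.5   0.01  0.01] rows 2 each [-0.751  0.005  0.004]
```

Request:
{"name": "arm_command", "arguments": {
  "deltas": [
    {"gripper": 70, "dp": [0, 0.5, 0], "spin": 0},
    {"gripper": 70, "dp": [0, 0.5, 0], "spin": 0},
    {"gripper": 70, "dp": [0, 0.5, 0], "spin": 0},
    {"gripper": 70, "dp": [0, 0.5, 0], "spin": 0},
    {"gripper": 70, "dp": [-0.2, 0.5, 0], "spin": 0},
    {"gripper": 70, "dp": [-0.2, 0.5, 0], "spin": 0},
    {"gripper": 70, "dp": [-0.2, 0.5, 0], "spin": 0},
    {"gripper": 70, "dp": [0, 0, 0], "spin": 0}
  ]
}}

```text
t: 4.68
tool_pos: [0.5622, 0.2974, 0.0815]
orientation: [2.624, 1.725, 0.001]
force: [0.1, -0.7, -0.8]
finger_gap: 0.0699
grip_force: 0.0
```

```bash
python3 -c "
from h import *
go((.5505,.2805,.078),(.533,.239,.078))
a=manip.camera('top')[140:275,60:263];b=manip.camera('side')[190:340,160:380]
f=lambda x:cv2.resize(x,(390,280),interpolation=cv2.INTER_CUBIC)
cv2.imwrite('pics/c3.png',np.hstack([f(a),f(b)]))"
```

```text
t 4.6833 pos [0.5622 0.2974 0.0815] xyaw 66.6 tilt [ 0.002 -0.001 -1.   ] F [ 0.1 -0.7 -0.8] gap 0.07 q [-0.08  0.66 -0.64  1.67  0.46  0.97 -1.29]
(0.5505, 0.2805, 0.078) units [-0.67 -0.14  0.12] rows 1 each [-0.672 -0.136  0.116]
(0.533, 0.239, 0.078) units [-1.5   0.01  0.  ] rows 2 each [-0.751  0.006  0.   ]
```

View pics/c3.png

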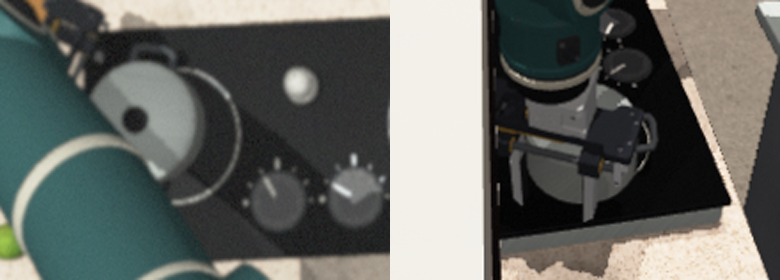

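The side view shows both fingertips beside the pot on its outer-back side, clear of the handles. I'll push slowly and stop short of the target.

Request:
{"name": "arm_command", "arguments": {
  "deltas": [
    {"gripper": 70, "dp": [-0.2, -0.07, 0.05], "spin": 0},
    {"gripper": 70, "dp": [-0.2, -0.07, 0.05], "spin": 0},
    {"gripper": 70, "dp": [-0.2, 0, 0], "spin": 0},
    {"gripper": 70, "dp": [-0.15, 0, 0], "spin": 0},
    {"gripper": 70, "dp": [-0.15, 0, 0], "spin": 0},
    {"gripper": 70, "dp": [-0.15, 0, 0], "spin": 0},
    {"gripper": 70, "dp": [-0.15, 0, 0], "spin": 0},
    {"gripper": 70, "dp": [-0.15, 0, 0], "spin": 0},
    {"gripper": 70, "dp": [-0.15, 0, 0], "spin": 0}
  ]
}}

```text
t: 5.53
tool_pos: [0.5368, 0.2615, 0.0781]
orientation: [-2.62, -1.733, -0.001]
force: [1.8, 4.7, -1.5]
finger_gap: 0.0701
grip_force: 2.6
```

Request:
{"name": "arm_command", "arguments": {
  "deltas": [
    {"gripper": 70, "dp": [-0.15, 0, 0], "spin": 0},
    {"gripper": 70, "dp": [-0.15, 0, 0], "spin": 0},
    {"gripper": 70, "dp": [-0.1, 0, 0], "spin": 0},
    {"gripper": 70, "dp": [0, 0, 0], "spin": 0}
  ]
}}

```text
t: 5.87
tool_pos: [0.532, 0.2498, 0.0781]
orientation: [-2.621, -1.732, 0.0]
force: [-0.3, 0.8, -0.1]
finger_gap: 0.07
grip_force: 0.5
```

```bash
python3 -c "
from h import *
go((.533,.239,.078))
a=manip.camera('top')[140:275,60:263];b=manip.camera('side')[190:340,160:380]
f=lambda x:cv2.resize(x,(390,280),interpolation=cv2.INTER_CUBIC)
cv2.imwrite('pics/c4.png',cv2.resize(a,None,fx=3.9,fy=3.9,interpolation=cv2.INTER_CUBIC))"
```

```text
t 5.8667 pos [0.532  0.2498 0.0781] xyaw 66.9 tilt [-0. -0. -1.] F [-0.3  0.8 -0.1] gap 0.07 q [ 0.    0.59 -0.65  1.8   0.44  0.91 -1.25]
(0.533, 0.239, 0.078) units [-0.32  0.17  0.  ] rows 1 each [-0.319  0.172  0.002]
```

View pics/c4.png

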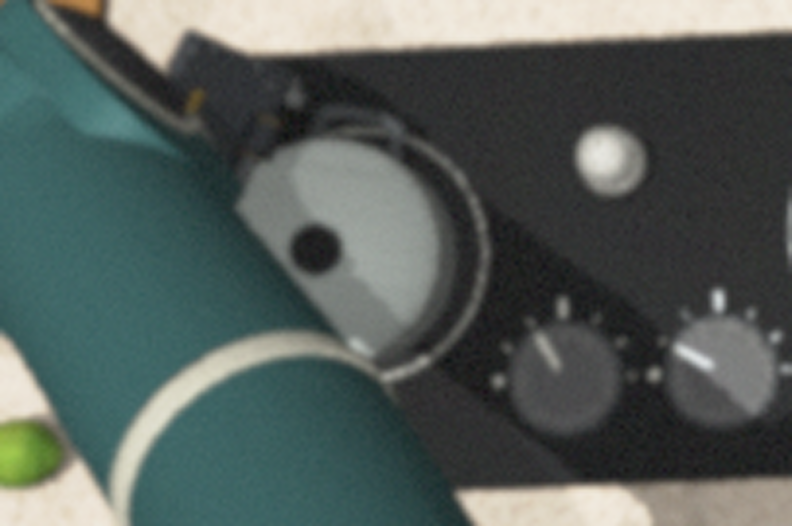

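```bash
python3 -c "
from h import *
print(p2w('top',[(140.4,203.5)],.15)[0,:2]+[.0006,.0019])
e=p2w('top',[(59.6+440/3.9,139.6+245/3.9),(59.6+340/3.9,139.6+137/3.9)],.12);print(e[0]+[0,.07,0],e[1]-[.07,0,0])"
```

```text
[0.50582281 0.18575003]
[0.51036448 0.18455105 0.12      ] [0.5064193  0.17792792 0.12      ]
```

Request:
{"name": "arm_command", "arguments": {
  "deltas": [
    {"gripper": 70, "dp": [-0.1, 0.04, 0], "spin": 0},
    {"gripper": 70, "dp": [-0.1, 0.04, 0], "spin": 0},
    {"gripper": 70, "dp": [-0.1, 0.04, 0], "spin": 0},
    {"gripper": 70, "dp": [0, 0, 0], "spin": 0},
    {"gripper": 70, "dp": [0, 0, 0], "spin": 0}
  ]
}}

```text
t: 6.38
tool_pos: [0.532, 0.2405, 0.0779]
orientation: [-2.62, -1.733, 0.001]
force: [-1.2, 1.8, -0.4]
finger_gap: 0.0696
grip_force: 0.8
```

Request:
{"name": "arm_command", "arguments": {
  "deltas": [
    {"gripper": 70, "dp": [0.3, -0.1, 0], "spin": 0},
    {"gripper": 70, "dp": [0.6, -0.2, 0], "spin": 0},
    {"gripper": 70, "dp": [0.8, -0.4, 0], "spin": 0},
    {"gripper": 70, "dp": [0.6, -0.8, 0], "spin": 0},
    {"gripper": 70, "dp": [0.4, -0.8, 0], "spin": 0},
    {"gripper": 70, "dp": [0.2, -0.8, 0], "spin": 0},
    {"gripper": 35, "dp": [0, -0.7, -0.4], "spin": 0},
    {"gripper": 0, "dp": [0, 0, -0.9], "spin": 0},
    {"gripper": 0, "dp": [0, 0, -0.9], "spin": 0},
    {"gripper": 0, "dp": [0, 0, -0.9], "spin": 0}
  ]
}}

```text
t: 7.22
tool_pos: [0.4605, 0.366, 0.172]
orientation: [2.619, 1.734, -0.001]
force: [-0.3, -0.8, 0.2]
finger_gap: 0.0467
grip_force: 0.0
```

```bash
python3 -c "
from h import *
go((.43,.25,.2),(.41,.045,.2))"
```

```text
t 7.2167 pos [0.4605 0.366  0.172 ] xyaw 67.0 tilt [-0.001 -0.001 -1.   ] F [-0.3 -0.8  0.2] gap 0.047 q [-0.17  0.48 -0.73  1.72  0.36  1.08 -1.42]
(0.43, 0.25, 0.2) units [-3.96  0.57 -0.93] rows 5 each [-0.791  0.115 -0.186]
(0.41, 0.045, 0.2) units [-6.55  2.05  0.  ] rows 7 each [-0.936  0.293  0.001]
```

Request:
{"name": "arm_command", "arguments": {
  "deltas": [
    {"gripper": 0, "dp": [-0.8, 0.12, -0.19], "spin": 0},
    {"gripper": 0, "dp": [-0.8, 0.12, -0.19], "spin": 0},
    {"gripper": 0, "dp": [-0.8, 0.12, -0.19], "spin": 0},
    {"gripper": 0, "dp": [-0.8, 0.12, -0.19], "spin": 0},
    {"gripper": 0, "dp": [-0.8, 0.12, -0.19], "spin": 0},
    {"gripper": 0, "dp": [-0.93, 0.29, 0], "spin": 0},
    {"gripper": 0, "dp": [-0.93, 0.29, 0], "spin": 0},
    {"gripper": 0, "dp": [-0.93, 0.29, 0], "spin": 0},
    {"gripper": 0, "dp": [-0.93, 0.29, 0], "spin": 0},
    {"gripper": 0, "dp": [-0.93, 0.29, 0], "spin": 0}
  ]
}}

```text
t: 8.05
tool_pos: [0.4159, 0.1015, 0.1996]
orientation: [2.62, 1.733, -0.0]
force: [0.9, 1.0, 0.0]
finger_gap: 0.0004
grip_force: 0.0
```

Request:
{"name": "arm_command", "arguments": {
  "deltas": [
    {"gripper": 0, "dp": [-0.93, 0.29, 0], "spin": 0},
    {"gripper": 0, "dp": [-0.93, 0.29, 0], "spin": 0},
    {"gripper": 0, "dp": [0, 0, 0], "spin": 0}
  ]
}}

```text
t: 8.3
tool_pos: [0.4099, 0.04, 0.1995]
orientation: [2.624, 1.726, -0.002]
force: [0.4, 0.0, -0.8]
finger_gap: 0.0007
grip_force: 0.0
```

```bash
python3 -c "
from h import *
go((.413,.039,.1),(.413,.039,.07))
a=manip.camera('top');cv2.imwrite('pics/top5.png',a);b=manip.camera('side');cv2.imwrite('pics/side5.png',b)
f=lambda x:cv2.resize(x,(390,400),interpolation=cv2.INTER_CUBIC)
cv2.imwrite('pics/c5.png',np.hstack([f(a[150:270,98:215]),f(b[160:310,210:356])]))"
```

```text
t 8.3 pos [0.4099 0.04   0.1995] xyaw 66.7 tilt [-0.001 -0.001 -1.   ] F [ 0.4  0.  -0.8] gap 0.001 q [ 0.46  0.06 -0.65  2.1   0.05  1.   -0.62]
(0.413, 0.039, 0.1) units [0.02 0.11 3.32] rows 4 each [0.004 0.027 0.829]
(0.413, 0.039, 0.07) units [0. 0. 1.] rows 2 each [0.001 0.    0.5  ]
```

View pics/c5.png

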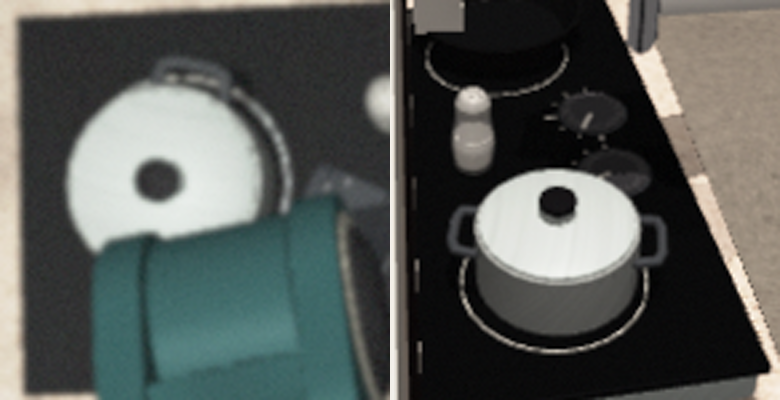

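```bash
python3 -c "
from h import *
T=lambda x,y:(98-.35+x/3.333,150-.35+y/3.333)
S=lambda x,y:(210-.3+x/2.671,160-.3+y/2.667)
print('knob top',p2w('top',[T(159,181)],.15)[0,:2]+[.0006,.0019],'knob side',p2w('side',[S(557,202)],.15)if 0 else p2w('side',[S(557-390,200)],.148)[0])
e=p2w('top',[T(67,181),T(262,181),T(165,78)],.12);print('rim y',e[:2].mean(0),'x',e[2]-[.07,0,0])
print('ring right edge',p2w('top',[T(290,170)],.056))
print('side ring L,R,bottom',p2w('side',[S(70,280),S(257,280),S(165,351)],.056))
a=np.linspace(0,2*np.pi,73)
for c in [(.507,.176),(.507,.186),(.517,.176)]:
  q=w2p('side',[(c[0]+.07*np.cos(t),c[1]+.07*np.sin(t),.12) for t in a]);x=(q-[209.7,159.7])*[2.671,2.667];print(c,x.min(0)+[390,0],x.max(0)+[390,0])
  for r in(.08,.083):
    q=w2p('side',[(c[0]+r*np.cos(t),c[1]+r*np.sin(t),.056) for t in a]);x=(q-[209.7,159.7])*[2.671,2.667];print('  ring',x.min(0)+[390,0],x.max(0)+[390,0])
"
```

```text
knob top [0.50486136 0.17413596] knob side [0.50520848 0.1780261  0.148     ]
rim y [0.50618053 0.17550055 0.12      ] x [0.51047713 0.17714012 0.12      ]
ring right edge [[0.5193456  0.09517448 0.056     ]]
side ring L,R,bottom [[0.58863249 0.17034233 0.056     ]
 [0.42634789 0.18929831 0.056     ]
 [0.5166624  0.25802205 0.056     ]]
(0.507, 0.176) [470.60033792 169.66801167] [638.05160775 284.94198064]
  ring [462.11592061 214.85741926] [645.03625419 348.47094229]
  ring [458.69542834 212.6924986 ] [648.48903263 351.36704625]
(0.507, 0.186) [471.41714475 176.89534444] [640.47651626 294.36928972]
  ring [462.82165589 222.10608337] [647.40828354 358.12798669]
  ring [459.37009    219.90448688] [650.8926085 361.0792805]
(0.517, 0.176) [458.68435095 170.52449795] [626.2411905  286.03175862]
  ring [450.72392166 215.70726765] [633.75299479 349.57512432]
  ring [447.30162986 213.53846758] [637.20808477 352.47705605]
```

The pot is at about (0.505, 0.175), within roughly 2 mm of the zone centre: rim and ring match the projected model in both views. Next is the left dial, so I'll lower onto its front half.

Request:
{"name": "arm_command", "arguments": {
  "deltas": [
    {"gripper": 0, "dp": [0, 0.03, 0.83], "spin": 0},
    {"gripper": 0, "dp": [0, 0.03, 0.83], "spin": 0},
    {"gripper": 0, "dp": [0, 0.03, 0.83], "spin": 0},
    {"gripper": 0, "dp": [0, 0.02, 0.8], "spin": 0},
    {"gripper": 0, "dp": [0, 0, 0.5], "spin": 0},
    {"gripper": 0, "dp": [0, 0, 0.4], "spin": 0},
    {"gripper": 0, "dp": [0, 0, 0.2], "spin": 0},
    {"gripper": 0, "dp": [0, 0, 0], "spin": 0}
  ]
}}

```text
t: 9.07
tool_pos: [0.413, 0.0442, 0.0669]
orientation: [-2.618, -1.734, 0.002]
force: [-0.1, 0.0, 0.1]
finger_gap: 0.0005
grip_force: 0.0
```

```bash
python3 -c "
from h import *
go((.413,.039,.06))"
```

```text
t 9.0667 pos [0.413  0.0442 0.0669] xyaw 67.1 tilt [-0.002  0.001 -1.   ] F [-0.1  0.   0.1] gap 0.001 q [ 0.36  0.31 -0.61  2.21  0.28  0.69 -0.84]
(0.413, 0.039, 0.06) units [-0.16  0.07  0.23] rows 1 each [-0.159  0.069  0.23 ]
```

Request:
{"name": "arm_command", "arguments": {
  "deltas": [
    {"gripper": 0, "dp": [-0.16, 0.07, 0.1], "spin": 0},
    {"gripper": 0, "dp": [0, 0, 0.1], "spin": 0},
    {"gripper": 0, "dp": [0, 0, 0.07], "spin": 0},
    {"gripper": 0, "dp": [0, 0, 0], "spin": 0},
    {"gripper": 0, "dp": [0, 0, 0], "spin": 0}
  ]
}}

```text
t: 9.48
tool_pos: [0.4136, 0.0377, 0.0599]
orientation: [2.62, 1.733, 0.0]
force: [1.1, 0.0, 0.9]
finger_gap: 0.0
grip_force: 0.0
```

```bash
python3 -c "
from h import *
go((.413,.039,.06))"
```

```text
t 9.4833 pos [0.4136 0.0377 0.0599] xyaw 66.9 tilt [ 0. -0. -1.] F [1.1 0.  0.9] gap 0.0 q [ 0.36  0.33 -0.6   2.22  0.29  0.67 -0.84]
(0.413, 0.039, 0.06) units [ 0.03 -0.04 -0.  ] rows 1 each [ 0.03  -0.036 -0.003]
```

Request:
{"name": "arm_command", "arguments": {
  "deltas": [
    {"gripper": 0, "dp": [0, 0, 0.03], "spin": 0},
    {"gripper": 0, "dp": [0, 0, 0.03], "spin": 0},
    {"gripper": 0, "dp": [0, 0, 0], "spin": 0}
  ]
}}

```text
t: 9.73
tool_pos: [0.4139, 0.0377, 0.059]
orientation: [2.619, 1.732, -0.0]
force: [-11.6, -2.2, 40.6]
finger_gap: 0.0003
grip_force: 20.8
```

Request:
{"name": "arm_command", "arguments": {
  "deltas": [
    {"gripper": 0, "dp": [0, 0, -0.035], "spin": 0},
    {"gripper": 0, "dp": [0, 0, 0], "spin": 0}
  ]
}}

```text
t: 9.9
tool_pos: [0.4137, 0.0377, 0.0596]
orientation: [2.62, 1.732, 0.001]
force: [-3.7, -1.8, 13.9]
finger_gap: 0.0007
grip_force: 6.9
```

Request:
{"name": "arm_command", "arguments": {
  "deltas": [
    {"gripper": 0, "dp": [0.03, -0.03, 0], "spin": 0.67},
    {"gripper": 0, "dp": [0.03, -0.03, 0], "spin": 0.67},
    {"gripper": 0, "dp": [0.03, -0.03, 0], "spin": 0.67},
    {"gripper": 0, "dp": [0.03, -0.03, 0], "spin": 0.67}
  ]
}}

```text
t: 10.23
tool_pos: [0.4123, 0.0425, 0.0595]
orientation: [2.839, 1.344, 0.0]
force: [-3.4, -1.8, 16.4]
finger_gap: 0.0005
grip_force: 7.8
```

Request:
{"name": "arm_command", "arguments": {
  "deltas": [
    {"gripper": 0, "dp": [0.03, -0.03, 0], "spin": 0.67},
    {"gripper": 0, "dp": [0.03, -0.03, 0], "spin": 0.67},
    {"gripper": 0, "dp": [0.03, -0.03, 0], "spin": 0.67},
    {"gripper": 0, "dp": [0.03, -0.03, 0], "spin": 0.67},
    {"gripper": 0, "dp": [0, 0, 0], "spin": 0}
  ]
}}

```text
t: 10.65
tool_pos: [0.4123, 0.0476, 0.0595]
orientation: [2.999, 0.932, 0.0]
force: [-4.2, -4.5, 15.9]
finger_gap: 0.0007
grip_force: 7.6
```

Request:
{"name": "arm_command", "arguments": {
  "deltas": [
    {"gripper": 0, "dp": [0, 0, -0.2], "spin": 0},
    {"gripper": 0, "dp": [0, 0, -0.5], "spin": 0},
    {"gripper": 0, "dp": [0, 0, -0.8], "spin": 0},
    {"gripper": 0, "dp": [0, 0, -0.8], "spin": 0},
    {"gripper": 0, "dp": [0, 0, -0.9], "spin": 0},
    {"gripper": 0, "dp": [0, 0, -0.9], "spin": 0},
    {"gripper": 0, "dp": [0, 0, -0.9], "spin": 0},
    {"gripper": 0, "dp": [0, 0, 0], "spin": 0}
  ]
}}

```text
t: 11.32
tool_pos: [0.414, 0.0482, 0.2135]
orientation: [2.996, 0.939, 0.01]
force: [0.9, -0.6, 1.4]
finger_gap: 0.0006
grip_force: 0.0
```

```bash
python3 -c "
from h import *
go((.40,-.2,.2),)
b=manip.camera('side');a=manip.camera('top');cv2.imwrite('pics/side6.png',b)
f=lambda x:cv2.resize(x,(390,400),interpolation=cv2.INTER_CUBIC)
cv2.imwrite('pics/c6.png',np.hstack([f(a[150:270,98:215]),f(b[170:270,250:348])]))"
```

```text
t 11.3167 pos [0.414  0.0482 0.2135] xyaw 34.8 tilt [ 0.006 -0.    -1.   ] F [ 0.9 -0.6  1.4] gap 0.001 q [ 0.33  0.04 -0.53  2.08  0.03  1.02 -1.18]
(0.4, -0.2, 0.2) units [-5.11  6.52  0.45] rows 7 each [-0.73   0.932  0.064]
```

View pics/c6.png

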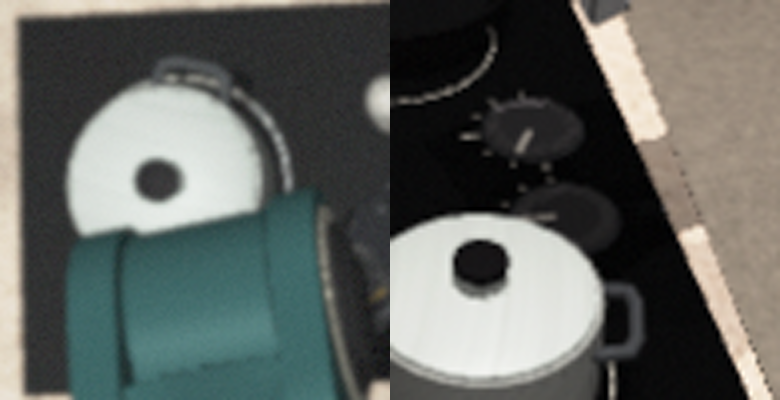

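The side view shows the left pointer lying toward the back, along the long-mark direction. I'll move the arm clear and check from above.

Request:
{"name": "arm_command", "arguments": {
  "deltas": [
    {"gripper": 0, "dp": [-0.7, 0.9, 0], "spin": 0},
    {"gripper": 0, "dp": [-0.7, 0.9, 0], "spin": 0},
    {"gripper": 0, "dp": [-0.7, 0.9, 0], "spin": 0},
    {"gripper": 0, "dp": [-0.7, 0.9, 0], "spin": 0},
    {"gripper": 0, "dp": [-0.7, 0.9, 0], "spin": 0},
    {"gripper": 0, "dp": [-0.7, 0.9, 0], "spin": 0},
    {"gripper": 0, "dp": [-0.7, 0.9, 0], "spin": 0},
    {"gripper": 0, "dp": [-0.7, 0.9, 0], "spin": 0},
    {"gripper": 0, "dp": [-0.7, 0.9, 0], "spin": 0},
    {"gripper": 0, "dp": [-0.9, 0.6, 0], "spin": 0}
  ]
}}

```text
t: 12.25
tool_pos: [0.3836, -0.2914, 0.2076]
orientation: [-2.996, -0.94, 0.001]
force: [1.1, -0.2, 0.0]
finger_gap: 0.0003
grip_force: 0.0
```

Request:
{"name": "arm_command", "arguments": {
  "deltas": [
    {"gripper": 0, "dp": [-0.9, 0.6, 0], "spin": 0},
    {"gripper": 0, "dp": [-0.9, 0.6, 0], "spin": 0},
    {"gripper": 0, "dp": [0, 0, 0], "spin": 0},
    {"gripper": 0, "dp": [0, 0, 0], "spin": 0}
  ]
}}

```text
t: 12.58
tool_pos: [0.3586, -0.351, 0.2074]
orientation: [-2.997, -0.935, 0.002]
force: [0.2, 0.8, -0.3]
finger_gap: 0.0003
grip_force: 0.0
```

```bash
python3 -c "
from h import *
go()
a=manip.camera('top')
cv2.imwrite('pics/c7.png',cv2.resize(a[140:275,98:353],None,fx=3.1,fy=3.1,interpolation=cv2.INTER_CUBIC))"
```

```text
t 12.5833 pos [ 0.3586 -0.351   0.2074] xyaw 34.6 tilt [-0.002  0.002 -1.   ] F [ 0.2  0.8 -0.3] gap 0.0 q [ 0.83  0.2  -0.13  1.91  0.03  1.04 -0.28]
```

View pics/c7.png

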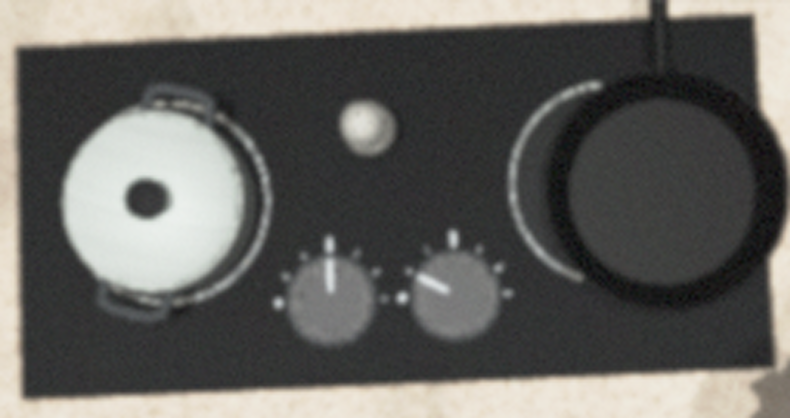

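The left pointer at (330,265) lines up with the long mark at (330,243). The pot rim centre is near (153,198), and the salt, skillet and right dial are unmoved. I'll do one numeric check of the pot, then hand in.

```bash
python3 -c "
from h import *
T=lambda x,y:(97.66+x/3.1,139.66+y/3.1)
e=p2w('top',[T(62,198),T(245,198),T(153,104),T(153,293)],.12);c=np.r_[e[2:,0].mean(),e[:2,1].mean()]
k=p2w('top',[T(147,198)],.15)[0,:2]+[.0006,.0019];print(c,k)
if np.hypot(*(c-[.507,.176]))<.006: print(manip.hand_in())"
```

```text
[0.5072275  0.17512099] [0.50584357 0.17480804]
the job is handed in; nothing more can be done
None
```

The job is handed in, with no verdict shown: the final pictures put the pot about 1 mm from the left zone's centre and the left dial's pointer at the long mark, with the skillet, salt shaker and right dial showing no movement.

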